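# Load the sample carrier under its sprung hold-down bar

## Robot

A 7-joint arm with a two-finger parallel gripper is mounted at the origin on the work surface. World frame = base frame: x ahead of the robot, y to its left, z up, the work surface at z = 0. Lengths are in m, angles in rad, forces in N, time in s.
With the tool pointing down it reaches from about 0.425 to 0.95 m from the base axis. Payload 4.7 kg.
Tool frame: the origin (TCP) lies on the centre line of the jaws, within the pads' length; the fingertips stand 25 mm ahead of it and the grasp point (between the pads) lies 6 mm ahead of it (tip_reach is the distance from the TCP to the fingertips, in m); z points along the fingers, y is the line along which they close (so a half turn about z gives the same grasp; the last joint's range is limited). The gripper opens to 87 mm and grips with 3 to 60 N. Pads are 19 mm wide; open, the fingers measure 117 mm over their backs; the gripper's body (75 mm by 190 mm) begins 51 mm behind the grasp point.
Start: joints at [1.266, 0.469, -0.049, 1.532, 0.024, 1.141, -0.082], TCP at [0.184, -0.649, 0.248] pointing down, gripper open.
Joint ranges: [-2.59, 2.59], [-0.33, 1.99], [-1.39, 1.29], [0.1, 2.45], [-1.04, 4.18], [0.21, 1.99], [-2.66, 2.66]. Speed limits (rad/s): [2.57, 2.57, 3.14, 3.14, 3.14, 3.14, 3.14].

## Interface

Orientations are given as a rotation vector (axis times angle).
In Python, from station import * gives the robot as it stands.
- The arm moves only by the shell command python3 -m handwheel 'ROWS' [OPENING] [FORCE]. ROWS is JSON, a list of rows, each a list of 4 numbers: the shift along the tool's x, y, z in cm, then the turn about the tool's z in rad. A call has 1 to 10 rows; each row is the pose to reach, as a shift and turn from the pose commanded when the call began, along the tool's axes at that moment; what a row does not reach only later rows make up. A row lasts 1/8 s, in which the tool goes at most 62.5 mm and 10.7 degrees, less where a joint would pass 70% of its speed; a pose out of reach is approached as far as the arm can. A call with a gripper value outside its range is refused whole. OPENING is the closure in counts, from 0 (fully open) to 255 (shut), set as the call begins (- or left out, the last holds). The fingers move at their own pace and stop on an object; FORCE is the grip in N (left out, the last holds). Time passes only in rows, so rows that repeat a pose let the fingers close. It gives the time, the measured TCP pose, the force, the opening and the grip force at its end, in the units of the state.
- observe(): the state, without advancing time (a new reading comes with each control period).
- snapshot(name): name is "scene" or "top" or "wrist"; returns a dict with "image" (420x560x3 uint8, blue, green, red), "fx", "fy", "cx", "cy" (pixels), "R" (3x3) and "t" (3): a world point X has camera coordinates R X + t. Camera axes: x right, y down, z forward; pixel columns grow to the right and rows downward; lengths in m; the calibration is good to about 2 mm. The wrist camera is an equidistant fisheye: a pixel r from the principal point sees the ray r / f radians off the axis. A picture is of the moment at which its call begins. There is no depth.
- finish_job(): hands the job in; it is judged then, once.
Trained networks look in a picture, given as the dict that the camera call returned (one of the last four; its "shot" number tells which), for a name from the list of things; names that differ only in an ending like _2 or _b are one class to them, and where a whole thing is asked for, a point or a joint stands for the part that bears it (a point fixed in the world has none). Each returns a list of dicts, best first, with "confidence" (0 to 1); they miss things now and then, are a little off and sometimes report something else, mostly with a low value. They report only what shows in the picture. A call takes as long as a camera call.
- look_for(picture, name): "xyz" ([x, y, z] in m, in world coordinates, good to about 4 mm: the middle of the surface that is visible of it).
- cut_out(picture, name): "pixels" (420x560 bool, what is visible of it).
The state is a dict: "t": time; "joints": joint angles; "qvel": joint speeds; "effort": joint torques, N m; "eef_pos": TCP position; "tool_rot": TCP orientation; "force": force on the tool from outside, world axes, zero at the start; "ft_torque": the same for the moment, N m; "opening": finger opening in m; "grip_force": force on a finger pad.
Only numpy, scipy, OpenCV 4.12 (cv2) and the standard library are available. Lean on these libraries where they do the work, as an engineer would, in place of code of your own. Each camera call takes 0.05 s, during which the arm holds its last target. There are 200 camera calls.

## Task

Take the stop pin from its holder, swing the carrier's sprung hold-down bar back off the cups and pin it open by standing the pin in the stop hole; then seat every sample cone standing on the bench fully and upright in a cup of its own. Once all are in, spot-check that the tapers have not jammed by lifting any one cone a couple of centimetres straight up and seating it again; then pull the pin so that the bar springs shut over the cones, and put the pin back in its holder, leaving the jar, spray bottle and steel cup alone.

Things in the scene. Friction and masses are not known exactly. Their poses are not given: they have to be found in the camera images.
- carrier: Sample carrier, fixed: four grey tapered cups in a row and a pivot block at one end. Origin on the bench on the row's centre line; +y runs along the row from the block to the far cup, z up, +x to the side (away from the robot) to which the bar opens. Cups at x 0, y 124, 196, 268, 340 mm: 56 high, 71 wide at the rim, inside 63 wide at the rim, 47 at the floor.
- pivot (a point): Point on the vertical pivot axis of the bar, in the top face of the aluminium pivot block, 68 mm above the bench, at x 26, y 0 mm in the carrier frame (same axes as the carrier). The block spans x -18 to 100 and y -34 to 80 mm in the carrier frame; a 9 mm radius steel post stands 30 mm up on the pivot.
- bar (a joint): Angle of the sprung hold-down bar about its pivot, rad: 0 = shut along the row of cups; grows as it swings to the carrier's +x side (clockwise from above), limit 1.1. A damped spring always drives it shut (within 2 s): about 1 N at 70 mm from the pivot when shut, 3.6 N at 0.7 rad. Shut, it lies over the cones' flanges and beside their knobs, so no cone goes in or out.
- bar_push (a point): Point on the bar's inner (cup-side) face, 70 mm from the pivot, at the bar's mid-height; moves with the bar. y runs along the bar away from the pivot, -x is the face's outward normal. The bar: aluminium, 14 mm wide, underside 72 and top 88 mm above the bench, reaching 360 mm from the pivot. The pin's shank pressed on this face swings the bar open. A seated cone's flange is 5 mm below the bar.
- stop_hole (a point): Centre of the mouth of the blind stop hole in the block's top face, 68 mm above the bench: 14 mm wide, chamfered, 25 mm deep. While the bar is shut the hole lies beyond it, open from above. With the pin standing in it on the cup side of the bar, the bar leans on the pin's shank at about 0.7 rad and stays open.
- pin_grip (a point): Centre of the black round handle of the stop pin (26 mm diameter, 45 mm high); below it a steel shank 12 mm wide, 52 mm long, with a 4 mm chamfer at the foot. z points up from shank to handle; foot 74.5 mm and shoulder 22.5 mm below this point. About 90 g. In the stop hole its shoulder is 27 mm above the block, clear of the bar. Starts upright in its holder.
- pin_tip (a point): Centre of the foot of the stop pin's shank.
- holder_hole (a point): Centre of the mouth of the hole in the pin holder, a grey 56 x 56 x 70 mm block fixed to the bench; this point is in its top face, 70 mm above the bench. Hole 15 mm wide, chamfered, 58 mm deep; the parked pin hangs with its shoulder on the top face.
- cone0_mid (a point): Centre (half-way up) of a closed sample cone, 99 mm high: from below, a plain aluminium taper 48 mm wide at the foot and 64 mm at 50 mm height, a 66 mm flange 5 mm thick, and a black knob 28 mm in diameter and 44 mm high whose centre is 27.5 mm above this point. z is its axis, up. About 300 g, ballast in the foot. Stands on the bench on its flat foot; two to four are present, all alike (None if absent).
- cone1_mid (a point): Centre (half-way up) of a closed sample cone, 99 mm high: from below, a plain aluminium taper 48 mm wide at the foot and 64 mm at 50 mm height, a 66 mm flange 5 mm thick, and a black knob 28 mm in diameter and 44 mm high whose centre is 27.5 mm above this point. z is its axis, up. About 300 g, ballast in the foot. Stands on the bench on its flat foot; two to four are present, all alike (None if absent).
- cone2_mid (a point): Centre (half-way up) of a closed sample cone, 99 mm high: from below, a plain aluminium taper 48 mm wide at the foot and 64 mm at 50 mm height, a 66 mm flange 5 mm thick, and a black knob 28 mm in diameter and 44 mm high whose centre is 27.5 mm above this point. z is its axis, up. About 300 g, ballast in the foot. Stands on the bench on its flat foot; two to four are present, all alike (None if absent).
- cone3_mid (a point): Centre (half-way up) of a closed sample cone, 99 mm high: from below, a plain aluminium taper 48 mm wide at the foot and 64 mm at 50 mm height, a 66 mm flange 5 mm thick, and a black knob 28 mm in diameter and 44 mm high whose centre is 27.5 mm above this point. z is its axis, up. About 300 g, ballast in the foot. Stands on the bench on its flat foot; two to four are present, all alike (None if absent).
- cup0 (a point): Place in cup 0 (0 = nearest the pivot block), on its axis, 62 mm above the bench: a cone seated there on the taper has its centre point here (its foot is then 12 mm above the bench and its flange about 6 mm above the cup's rim). Any cone fits any cup, in any turn.
- cup1 (a point): Place in cup 1 (1 = counted from the pivot block), on its axis, 62 mm above the bench: a cone seated there on the taper has its centre point here (its foot is then 12 mm above the bench and its flange about 6 mm above the cup's rim). Any cone fits any cup, in any turn.
- cup2 (a point): Place in cup 2 (2 = counted from the pivot block), on its axis, 62 mm above the bench: a cone seated there on the taper has its centre point here (its foot is then 12 mm above the bench and its flange about 6 mm above the cup's rim). Any cone fits any cup, in any turn.
- cup3 (a point): Place in cup 3 (3 = farthest from the block), on its axis, 62 mm above the bench: a cone seated there on the taper has its centre point here (its foot is then 12 mm above the bench and its flange about 6 mm above the cup's rim). Any cone fits any cup, in any turn.
- jar: Bystander: lidded glass jar, 60 mm wide, 85 mm high; origin under its centre.
- sprayer: Bystander: white spray bottle, 74 mm wide, 212 mm high; origin under its centre.
- tin_cup: Bystander: small steel cup, 56 mm wide, 55 mm high; origin under its centre.

How it is judged:
On the way, in this order (a step that is already met when the one before it is completed fails the run):
1. the bar is swung open and held by the pin standing in the stop hole, let go (value of joint bar above 0.6 rad and z of pin_tip in the frame of stop_hole below -0.015 m and horizontal distance between pin_tip and stop_hole below 0.006 m and contact force between the fingers and pin below 0.1 N), for 0.3 s.
2. with the bar still pinned open, every cone is seated upright in a cup and let go (value of joint bar above 0.6 rad and z of pin_tip in the frame of stop_hole below -0.015 m and horizontal distance between pin_tip and stop_hole below 0.006 m and (distance between cone0_mid and cup0 below 0.006 m or distance between cone0_mid and cup1 below 0.006 m or distance between cone0_mid and cup2 below 0.006 m or distance between cone0_mid and cup3 below 0.006 m) and angle between each of cone0_mid, cone1_mid, cone2_mid, cone3_mid's own z axis and vertical below 0.08 rad and (distance between cone1_mid and cup0 below 0.006 m or distance between cone1_mid and cup1 below 0.006 m or distance between cone1_mid and cup2 below 0.006 m or distance between cone1_mid and cup3 below 0.006 m) and (distance between cone2_mid and cup0 below 0.006 m or distance between cone2_mid and cup1 below 0.006 m or distance between cone2_mid and cup2 below 0.006 m or distance between cone2_mid and cup3 below 0.006 m) and (distance between cone3_mid and cup0 below 0.006 m or distance between cone3_mid and cup1 below 0.006 m or distance between cone3_mid and cup2 below 0.006 m or distance between cone3_mid and cup3 below 0.006 m) and contact force between the fingers and cone0 below 0.1 N and contact force between the fingers and cone1 below 0.1 N and contact force between the fingers and cone2 below 0.1 N and contact force between the fingers and cone3 below 0.1 N), for 0.3 s.
3. spot check: with the bar still pinned open, one cone is lifted straight up at least 8 mm from its seat, still over its cup (value of joint bar above 0.6 rad and ((horizontal distance between cone0_mid and cup0 below 0.015 m and z of cone0_mid in the frame of cup0 above 0.008 m) or (horizontal distance between cone0_mid and cup1 below 0.015 m and z of cone0_mid in the frame of cup1 above 0.008 m) or (horizontal distance between cone0_mid and cup2 below 0.015 m and z of cone0_mid in the frame of cup2 above 0.008 m) or (horizontal distance between cone0_mid and cup3 below 0.015 m and z of cone0_mid in the frame of cup3 above 0.008 m) or (horizontal distance between cone1_mid and cup0 below 0.015 m and z of cone1_mid in the frame of cup0 above 0.008 m) or (horizontal distance between cone1_mid and cup1 below 0.015 m and z of cone1_mid in the frame of cup1 above 0.008 m) or (horizontal distance between cone1_mid and cup2 below 0.015 m and z of cone1_mid in the frame of cup2 above 0.008 m) or (horizontal distance between cone1_mid and cup3 below 0.015 m and z of cone1_mid in the frame of cup3 above 0.008 m) or (horizontal distance between cone2_mid and cup0 below 0.015 m and z of cone2_mid in the frame of cup0 above 0.008 m) or (horizontal distance between cone2_mid and cup1 below 0.015 m and z of cone2_mid in the frame of cup1 above 0.008 m) or (horizontal distance between cone2_mid and cup2 below 0.015 m and z of cone2_mid in the frame of cup2 above 0.008 m) or (horizontal distance between cone2_mid and cup3 below 0.015 m and z of cone2_mid in the frame of cup3 above 0.008 m) or (horizontal distance between cone3_mid and cup0 below 0.015 m and z of cone3_mid in the frame of cup0 above 0.008 m) or (horizontal distance between cone3_mid and cup1 below 0.015 m and z of cone3_mid in the frame of cup1 above 0.008 m) or (horizontal distance between cone3_mid and cup2 below 0.015 m and z of cone3_mid in the frame of cup2 above 0.008 m) or (horizontal distance between cone3_mid and cup3 below 0.015 m and z of cone3_mid in the frame of cup3 above 0.008 m))), for 0.1 s.
4. with the bar still pinned open, every cone is seated again and let go (all of step 2), for 0.3 s.
5. the pin is out and the bar has sprung shut over the cones (value of joint bar below 0.06 rad and (distance between cone0_mid and cup0 below 0.006 m or distance between cone0_mid and cup1 below 0.006 m or distance between cone0_mid and cup2 below 0.006 m or distance between cone0_mid and cup3 below 0.006 m) and angle between each of cone0_mid, cone1_mid, cone2_mid, cone3_mid's own z axis and vertical below 0.08 rad and (distance between cone1_mid and cup0 below 0.006 m or distance between cone1_mid and cup1 below 0.006 m or distance between cone1_mid and cup2 below 0.006 m or distance between cone1_mid and cup3 below 0.006 m) and (distance between cone2_mid and cup0 below 0.006 m or distance between cone2_mid and cup1 below 0.006 m or distance between cone2_mid and cup2 below 0.006 m or distance between cone2_mid and cup3 below 0.006 m) and (distance between cone3_mid and cup0 below 0.006 m or distance between cone3_mid and cup1 below 0.006 m or distance between cone3_mid and cup2 below 0.006 m or distance between cone3_mid and cup3 below 0.006 m)), for 0.2 s.
At the end, for the whole second after the job is handed in: The bar is shut (under 0.06 rad), every cone present is seated in a cup (centre within 6 mm of its seat, tilt under 0.08 rad), the pin stands in its holder (foot at least 30 mm below the mouth and within 12 mm of its axis), all at rest (all of step 5 and z of pin_tip in the frame of holder_hole below -0.03 m and horizontal distance between pin_tip and holder_hole below 0.012 m and linear speed of each of pin, cone0, cone1, cone2, cone3 below 0.02 m/s); the robot touches nothing.
It fails at once if the jar is pushed more than 40 mm or tipped (distance of jar from where it was at the start of the episode above 0.04 m or angle between jar's own z axis and vertical above 0.5 rad).
It fails at once if the spray bottle is pushed more than 40 mm or tipped (distance of sprayer from where it was at the start of the episode above 0.04 m or angle between sprayer's own z axis and vertical above 0.5 rad).
It fails at once if the steel cup is pushed more than 40 mm or tipped (distance of tin_cup from where it was at the start of the episode above 0.04 m or angle between tin_cup's own z axis and vertical above 0.5 rad).
Of cone0, cone1, cone2, cone3 only 2 to 4 are there at a start; the rules pass over those that are not, and their reading is None.
At some moment in a run one of cone0, cone1, cone2, cone3 may be knocked a few centimetres aside while the robot is not near it.
It also fails if it takes over 210 s, if anything falls off the work surface, if the arm or the gripper's body presses on something with over 40 N, if the wrist force passes 120 N, or if a joint passes its speed limit or range.

## Working session

There is one attempt and no reset: what is moved stays moved. The work goes in short steps, Python scripts to look and compute and a shell command to move; the robot and the scene stay as the last step left them, time stands still between calls to the robot, and variables do not carry over. Pictures are saved under pics/ and viewed, at most 14 in all, crops included, and the job is handed in when it is done.

```bash
mkdir -p pics; ls; python3 - <<'E'
from station import *
import cv2,numpy as np
s=observe();print(s)
for n in ["scene","top"]:
    p=snapshot(n);cv2.imwrite(f"pics/{n}0.png",p["image"]);print(n,p["fx"],p["cx"],p["cy"],np.round(p["R"],3).tolist(),np.round(p["t"],3))
    for o in ["carrier","bar","pin_grip","holder_hole","cone0_mid","jar","sprayer","tin_cup"]:
        print(o,[(np.round(d["xyz"],3).tolist(),round(d["confidence"],2)) for d in look_for(p,o)])
E
```

```text
pics
{'t': 0.0, 'joints': array([ 1.26611071,  0.46943147, -0.04861674,  1.53366702,  0.02410134,
        1.14099249, -0.08228275]), 'qvel': array([ 1.68593961e-04,  8.53244124e-05, -1.99118415e-03, -1.86748068e-03,
        6.66922678e-04, -1.15558083e-03, -2.17120408e-03]), 'effort': array([ 3.55930533e-04, -5.07974553e+01, -8.07274086e-02, -2.36160725e+01,
       -6.13421411e-02,  3.79735662e-02,  1.89034836e-04]), 'eef_pos': array([ 0.18368197, -0.6489671 ,  0.24651756]), 'tool_rot': array([-3.10989014e+00, -4.31678562e-01,  5.06944574e-04]), 'force': array([0.3236129 , 0.18698222, 0.41056061]), 'ft_torque': array([-9.82317520e-05,  1.16598496e-02, -1.15709021e-02]), 'grip_force': 0.0, 'opening': 0.08725858598144666}
scene 466.8814133846509 276.33093192320086 211.80257486764324 [[0.623, 0.783, -0.004], [0.646, -0.517, -0.561], [-0.441, 0.347, -0.828]] [-0.34 -0.3   1.46]
carrier [([0.61, -0.046, 0.054], 0.57)]
bar [([0.612, 0.001, 0.088], 0.66), ([0.598, -0.406, 0.032], 0.47)]
pin_grip [([0.484, -0.337, 0.11], 0.5)]
holder_hole [([0.501, -0.342, 0.065], 0.83)]
cone0_mid [([0.441, 0.046, 0.054], 0.58)]
jar [([0.509, 0.308, 0.059], 0.63)]
sprayer [([0.694, 0.365, 0.122], 0.62), ([0.605, -0.002, 0.089], 0.57), ([0.612, -0.042, 0.058], 0.16)]
tin_cup [([0.597, -0.407, 0.033], 0.98)]
top 437.7347317205895 274.6131004799494 207.92850743049198 [[0.002, -1.0, -0.015], [-0.988, 0.0, -0.152], [0.152, 0.015, -0.988]] [0.008 0.578 1.225]
carrier [([0.597, -0.012, 0.055], 0.86)]
bar [([0.608, 0.016, 0.089], 0.67)]
pin_grip []
holder_hole [([0.48, -0.322, 0.069], 0.8)]
cone0_mid [([0.429, 0.051, 0.057], 0.8)]
jar [([0.499, 0.316, 0.081], 0.71)]
sprayer [([0.67, 0.369, 0.132], 0.79)]
tin_cup [([0.609, -0.417, 0.027], 0.66)]
```

View pics/scene0.png

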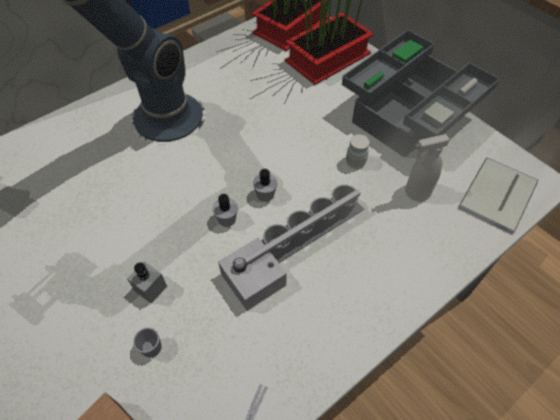

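View pics/top0.png

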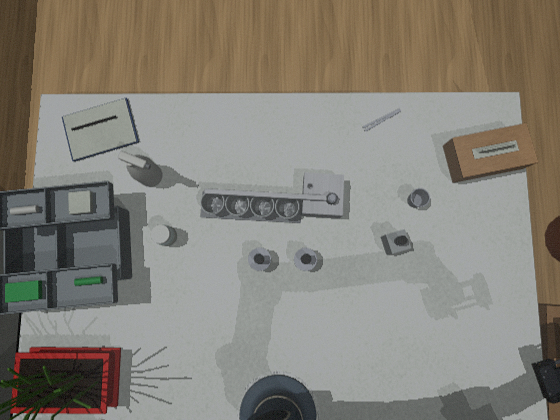

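The scene view shows two cones (knobs at 264,178 and 225,203), the pin in its holder (140,270) and the tin cup (147,342). The carrier's post is at (239,264) and its stop hole at (271,265). The top view agrees: cones at 262,259 and 306,259, pin at 400,240. I'll zoom in next for an exact carrier fit.

```bash
python3 - <<'E'
import cv2
a=cv2.imread("pics/top0.png")[160:280,190:430];cv2.imwrite("pics/topc.png",cv2.resize(a,None,fx=3.3,fy=3.3,interpolation=2))
a=cv2.imread("pics/scene0.png")[160:310,120:370];cv2.imwrite("pics/scenec.png",cv2.resize(a,None,fx=3.2,fy=3.2,interpolation=2))
E
```

```text
(no output)
```

View pics/topc.png

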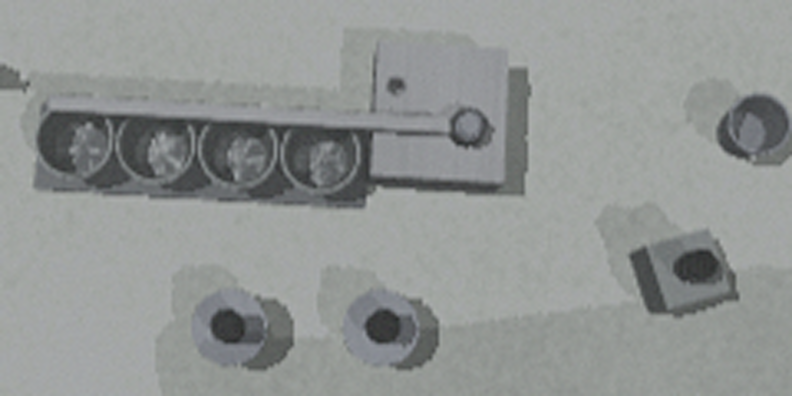

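View pics/scenec.png

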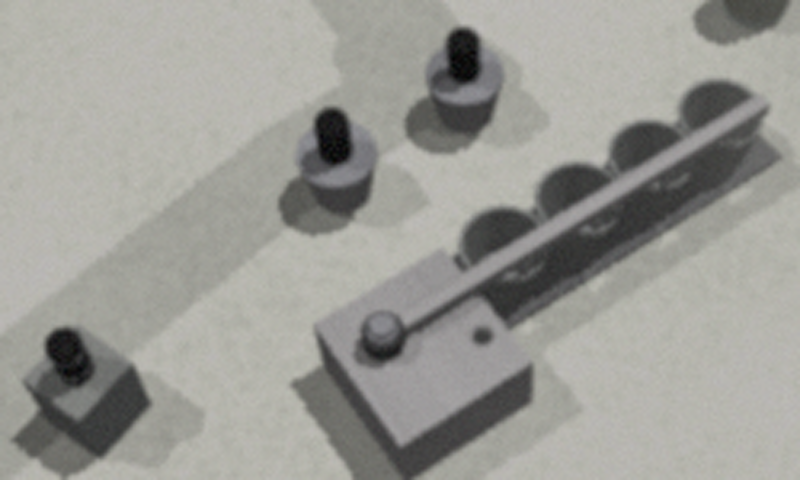

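```bash
cat > h.py <<'E'
from station import *
import cv2,numpy as np
from scipy.optimize import least_squares
def proj(p,X):
    c=np.asarray(X)@np.array(p["R"]).T+p["t"]
    return np.c_[p["fx"]*c[:,0]/c[:,2]+p["cx"],p["fy"]*c[:,1]/c[:,2]+p["cy"]]
def ray(p,uv):   # pinhole ray -> origin, dir (world)
    R=np.array(p["R"]);d=R.T@np.array([(uv[0]-p["cx"])/p["fx"],(uv[1]-p["cy"])/p["fy"],1]);return -R.T@p["t"],d
def at_z(p,uv,z):
    o,d=ray(p,uv);return o+d*(z-o[2])/d[2]
def ray_w(p,uv):  # fisheye
    R=np.array(p["R"]);x=(uv[0]-p["cx"])/p["fx"];y=(uv[1]-p["cy"])/p["fy"];r=np.hypot(x,y)+1e-12
    return -R.T@p["t"],R.T@np.array([np.sin(r)*x/r,np.sin(r)*y/r,np.cos(r)])
def at_zw(p,uv,z):
    o,d=ray_w(p,uv);return o+d*(z-o[2])/d[2]
def projw(p,X):
    c=np.asarray(X)@np.array(p["R"]).T+p["t"];h=np.hypot(c[:,0],c[:,1])+1e-12;th=np.arctan2(h,c[:,2])
    return np.c_[p["fx"]*th*c[:,0]/h+p["cx"],p["fy"]*th*c[:,1]/h+p["cy"]]
def W(c,X): # carrier->world ; c=(x,y,yaw)
    X=np.asarray(X,float);a,b=np.cos(c[2]),np.sin(c[2])
    return np.c_[c[0]+a*X[:,0]-b*X[:,1],c[1]+b*X[:,0]+a*X[:,1],X[:,2]]
def go(target,yaw=None,s=None):  # shift in tool axes [cm] to reach TCP target (world)
    from scipy.spatial.transform import Rotation as Ro
    s=s or observe();R=Ro.from_rotvec(s["tool_rot"]).as_matrix()
    return np.round(R.T@(np.asarray(target)-s["eef_pos"])*100,2)
E
python3 - <<'E'
from h import *
T=snapshot("top");S=snapshot("scene")
top=[((26,0,98),(470,125)),((100,80,68),(378,38)),((100,-34,68),(507,48)),((-18,-34,68),(504,183)),((0,340,56),(76,143)),((0,268,56),(157,147)),((0,196,56),(239,153)),((0,124,56),(321,159))]
sc=[((26,0,96),(383,330)),((100,80,68),(532,368)),((100,-34,68),(403,445)),((-18,-34,68),(318,328)),((-18,80,68),(443,255))]
tu=np.array([(190+b[0]/3.3,160+b[1]/3.3) for a,b in top]);su=np.array([(120+b[0]/3.2,160+b[1]/3.2) for a,b in sc])
tX=np.array([a for a,b in top])/1e3;sX=np.array([a for a,b in sc])/1e3
f=lambda c:np.r_[(proj(T,W(c,tX))-tu).ravel(),(proj(S,W(c,sX))-su).ravel()]
for nm,g in [("both",f),("top",lambda c:(proj(T,W(c,tX))-tu).ravel()),("scene",lambda c:(proj(S,W(c,sX))-su).ravel())]:
    r=least_squares(g,[.6,-.15,0]);print(nm,r.x.round(4),np.round(r.fun,1).tolist())
r=least_squares(f,[.6,-.15,0]);np.save("car.npy",r.x)
h=[at_z(T,(190+397/3.3,160+85/3.3),.068),at_z(S,(120+482/3.2,160+336/3.2),.068)]
print("hole",np.round(h,4))
a=r.x[2];Rm=np.array([[np.cos(a),-np.sin(a)],[np.sin(a),np.cos(a)]])
print("hole in carrier",[(Rm.T@(x[:2]-r.x[:2])).round(4) for x in h])
# dark knobs
def blobs(p):
    m=(p["image"].max(2)<45).astype(np.uint8);n,l,st,ce=cv2.connectedComponentsWithStats(m)
    return [(ce[i].round(1).tolist(),int(st[i,4])) for i in range(1,n) if 20<st[i,4]<400]
bt=blobs(T);bs=blobs(S);print(bt);print(bs)
for a,A in bt:
  for b,B in bs:
    o1,d1=ray(T,a);o2,d2=ray(S,b);d1/=np.linalg.norm(d1);d2/=np.linalg.norm(d2)
    k=np.linalg.lstsq(np.c_[d1,-d2],o2-o1,rcond=None)[0];P=o1+k[0]*d1;Q=o2+k[1]*d2
    if np.linalg.norm(P-Q)<.012 and 0<P[2]<.2:print(a,b,((P+Q)/2).round(4),np.linalg.norm(P-Q).round(4))
p=snapshot("wrist");cv2.imwrite("pics/w0.png",p["image"]);print(p["fx"],p["cx"],p["cy"],np.round(p["R"],3).tolist(),p["t"])
E
```

```text
both [ 0.5763 -0.1524 -0.0395] [0.0, -1.7, -0.6, 0.2, 0.0, -1.3, 0.2, -1.6, -0.6, -0.1, -0.2, -0.4, -0.1, -1.2, 0.1, -2.1, -0.9, -1.0, 0.1, -2.5, -0.5, 0.8, -2.2, -0.5, -1.4, -2.5]
top [ 0.5723 -0.1525 -0.0482] [0.2, -0.2, -0.2, 1.4, 0.4, 0.1, 0.2, -0.1, -0.5, 0.2, -0.1, 0.2, -0.0, -0.5, 0.1, -1.1]
scene [ 0.5795 -0.1511 -0.0677] [0.1, -0.2, 1.0, -0.4, -0.5, 1.9, -1.1, -0.3, 0.5, -1.3]
hole [[ 0.6382 -0.0942  0.068 ]
 [ 0.6414 -0.0927  0.068 ]]
hole in carrier [array([0.0596, 0.0606]), array([0.0627, 0.0622])]
[([108.3, 118.4], 24), ([85.0, 125.3], 44), ([4.9, 204.9], 121), ([48.3, 211.0], 82), ([61.5, 246.3], 313), ([49.6, 289.8], 136), ([0.8, 294.9], 90), ([18.0, 332.4], 91), ([291.1, 398.5], 46)]
[([129.1, 2.3], 30), ([321.5, 14.0], 30), ([408.0, 36.2], 33), ([170.6, 43.3], 75), ([421.4, 41.9], 36), ([379.9, 55.8], 24), ([424.1, 66.3], 200), ([393.2, 89.6], 268), ([163.6, 119.7], 332), ([264.3, 177.4], 122), ([223.6, 202.5], 132), ([140.9, 271.1], 135), ([239.5, 269.6], 24), ([465.7, 294.2], 31)]
[291.1, 398.5] [163.6, 119.7] [ 0.0553 -0.0369  0.0484] 0.0012
325.19226210127806 272.0232594987343 216.62934840119456 [[0.273, -0.962, 0.0], [-0.931, -0.265, 0.25], [-0.24, -0.068, -0.968]] [-0.67577757 -0.02935401  0.38766564]
```

```bash
python3 - <<'E'
from h import *
print(go([0.47,-0.33,0.26]))
E
```

```text
[ 36.23 -22.95  -1.24]
```

```bash
python3 -m handwheel '[[5,-3,0,-0.1],[10,-6.5,0,-0.25],[15,-9.5,0,-0.4],[20,-13,0,-0.55],[25,-16,0,-0.7],[30,-19,0,-0.85],[34,-22,-1,-0.95],[36,-23,-1,-1],[36,-23,-1,-1],[36,-23,-1,-1]]' 
python3 - <<'E'
from h import *
p=snapshot("wrist");cv2.imwrite("pics/w1.png",p["image"])
s=observe();print(s["joints"].round(2),s["eef_pos"],np.round(p["R"],3).tolist(),(-np.array(p["R"]).T@p["t"]).round(3))
for n in ["pin_grip","holder_hole","bar","carrier","cone0_mid"]:
    for d in cut_out(p,n)[:2]:
        y,x=np.nonzero(d["pixels"]);print(n,round(d["confidence"],2),x.mean().round(1),y.mean().round(1),len(x),x.min(),x.max(),y.min(),y.max())
E
```

```text
t: 2.3
eef_pos: [0.4659, -0.3324, 0.257]
tool_rot: [-2.527, -1.865, 0.003]
force: [-0.7, 0.7, -0.3]
opening: 0.0866
grip_force: 0.0
[ 0.86  0.32 -0.4   1.75  0.14  1.09  0.12] [ 0.465831   -0.33247422  0.25698902] [[0.956, -0.294, -0.001], [-0.284, -0.925, 0.251], [-0.074, -0.24, -0.968]] [ 0.487 -0.268  0.392]
pin_grip 0.75 287.7 208.7 847 274 302 191 226
holder_hole 0.9 283.5 195.8 2488 249 322 159 238
holder_hole 0.47 350.3 22.1 5191 291 413 0 54
bar 0.92 345.8 6.1 378 330 363 0 14
carrier 0.61 350.4 22.1 5229 290 415 0 53
```

View pics/w1.png

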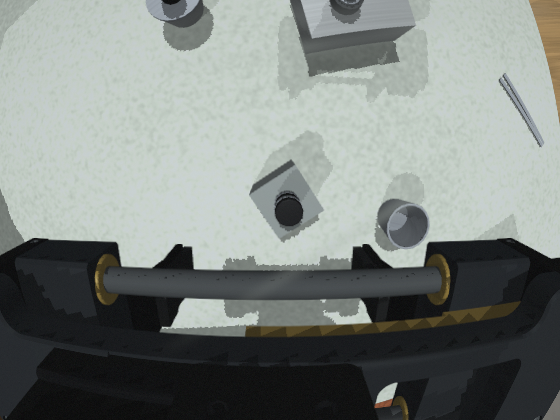

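The wrist view shows the pin handle at (288,209) on its holder, the tin cup at (404,222) and the carrier at the top (350,22). I'll fit the handle's outline for a precise position.

```bash
cat >> h.py <<'E'
def cyl(x,y,r,z0,z1):
    a=np.linspace(0,2*np.pi,60,endpoint=False);c=np.c_[x+r*np.cos(a),y+r*np.sin(a)]
    return np.r_[np.c_[c,0*a+z0],np.c_[c,0*a+z1]]
def fitcyl(p,mask,r,z0,z1,x0,pr=projw):  # fit xy of an upright cylinder to its silhouette
    pts=np.argwhere(mask)[:,::-1];bb=np.r_[pts.min(0)-.5,pts.max(0)+.5,pts.mean(0)]
    def f(c):
        q=pr(p,cyl(c[0],c[1],r,z0,z1)).astype(np.float32);h=cv2.convexHull(q);m=cv2.moments(h)
        return np.r_[q.min(0),q.max(0),m["m10"]/m["m00"],m["m01"]/m["m00"]]-bb
    s=least_squares(f,x0,diff_step=1e-4);return s.x,s.fun.round(1)
def big(m):
    n,l,st,_=cv2.connectedComponentsWithStats(m.astype(np.uint8));return l==1+np.argmax(st[1:,4])
E
python3 - <<'E'
from h import *
p=snapshot("wrist")
m=p["image"].max(2)<60
w=np.zeros_like(m);w[185:232,268:308]=m[185:232,268:308]
print(fitcyl(p,big(w),.013,.070,.115,[.48,-.33]))
print(fitcyl(p,cut_out(p,"pin_grip")[0]["pixels"],.013,.070,.115,[.48,-.33]))
# holder top outline at z=.070: corners guess from picture
print([at_zw(p,q,.070).round(4).tolist() for q in [(250,194),(291,161),(323,209),(283,240)]])
E
```

```text
(array([ 0.4806708 , -0.33832468]), array([-0.6, -2.2,  1. ,  2.5, -0.5, -0.6]))
(array([ 0.48063356, -0.33699591]), array([-0. , -1.4,  0.5,  1.2, -0.5,  0.1]))
[[0.4494, -0.317, 0.07], [0.4984, -0.297, 0.07], [0.5163, -0.3535, 0.07], [0.4674, -0.3735, 0.07]]
```

```bash
python3 - <<'E'
from h import *
print(go([0.481,-0.337,0.1015]))
E
```

```text
[-0.22  1.5  15.6 ]
```

```bash
python3 -m handwheel '[[-0.2,1.5,4,0],[-0.2,1.5,8,0],[-0.2,1.5,12,0],[-0.2,1.5,14,0],[-0.2,1.5,15.6,0],[-0.2,1.5,15.6,0],[-0.2,1.5,15.6,0]]'
python3 -m handwheel '[[0,0,0,0],[0,0,0,0],[0,0,0,0],[0,0,0,0],[0,0,0,0],[0,0,0,0],[0,0,0,0],[0,0,0,0]]' 255 10
```

```text
t: 3.58
eef_pos: [0.4821, -0.3368, 0.1025]
tool_rot: [2.522, 1.87, 0.001]
force: [0.2, 0.1, 0.8]
opening: 0.087
grip_force: 0.0
t: 4.58
eef_pos: [0.4813, -0.3364, 0.1015]
tool_rot: [-2.524, -1.871, 0.0]
force: [-0.4, 0.7, -0.1]
opening: 0.0257
grip_force: 10.0
```

```bash
python3 -m handwheel '[[0,0,0,0],[0,0,0,0],[0,0,-3,0],[0,0,-6,0],[0,0,-10,0],[0,0,-14,0],[0,0,-16,0],[0,0,-16,0]]' 255 45
python3 - <<'E'
from h import *
print(go([0.60,-0.25,0.26]))
E
```

```text
t: 5.58
eef_pos: [0.4822, -0.3367, 0.2631]
tool_rot: [2.521, 1.869, 0.002]
force: [0.3, -0.3, -2.3]
opening: 0.0252
grip_force: 45.0
[11.73  8.75  0.33]
```

```bash
python3 -m handwheel '[[4,3,0,0],[8,6,0,0],[11.7,8.7,0.3,0],[11.7,8.7,0.3,0],[11.7,8.7,0.3,0]]'
python3 - <<'E'
from h import *
p=snapshot("wrist");cv2.imwrite("pics/w2.png",cv2.resize(p["image"],(800,600),interpolation=2))
s=observe();print(s["eef_pos"],s["tool_rot"])
E
```

```text
t: 6.2
eef_pos: [0.5976, -0.2501, 0.2568]
tool_rot: [-2.522, -1.87, 0.004]
force: [-0.4, -0.4, -0.5]
opening: 0.0252
grip_force: 45.0
[ 0.59737326 -0.25096248  0.25723424] [-2.52420501 -1.86808786  0.00344859]
```

View pics/w2.png

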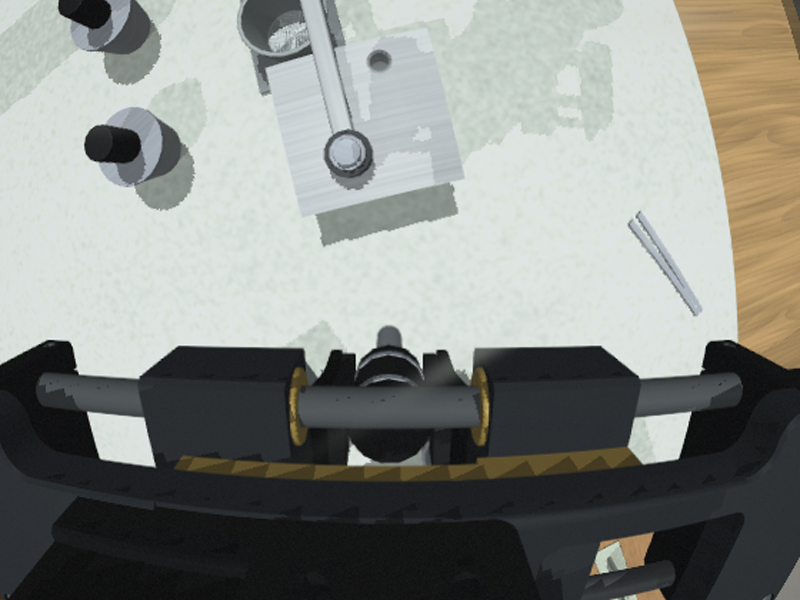

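The zoomed wrist view shows the block corners at (268,67), (427,27), (465,178) and (303,214). The post top is at (347,152) and the stop hole at (379,61). The pin is held upright in the jaws (389,400).

```bash
python3 - <<'E'
from h import *
p=snapshot("wrist");k=1/1.42857
L=[((26,0,98),(347,152)),((-18,80,68),(268,67)),((100,80,68),(427,27)),((100,-34,68),(465,178)),((-18,-34,68),(303,214))]
u=np.array([b for a,b in L])*k;X=np.array([a for a,b in L])/1e3
f=lambda c:(projw(p,W(c,X))-u).ravel()
r=least_squares(f,np.load("car.npy"));print(r.x,r.fun.round(1));np.save("car.npy",r.x)
h=at_zw(p,np.array([379,60.5])*k,.068);print("hole",h,"post",at_zw(p,np.array([347,152])*k,.098))
c=r.x;a=c[2];Rm=np.array([[np.cos(a),-np.sin(a)],[np.sin(a),np.cos(a)]]);print("hole in carrier",Rm.T@(h[:2]-c[:2]))
print("pivot",W(c,[(.026,0,.068)]),"cups",W(c,[(0,y/1e3,.062) for y in (124,196,268,340)]))
E
```

```text
[ 0.57515448 -0.15160303 -0.06536752] [ 0.2 -1.  -1.4 -0.8  1.1 -0.5  0.9  0.3 -0.8  1.9]
hole [ 0.63917675 -0.09405671  0.068     ] post [ 0.60070499 -0.15409821  0.098     ]
hole in carrier [0.06012655 0.06160542]
pivot [[ 0.60109896 -0.15330138  0.068     ]] cups [[ 0.58325429 -0.02786786  0.062     ]
 [ 0.5879574   0.04397837  0.062     ]
 [ 0.59266051  0.1158246   0.062     ]
 [ 0.59736362  0.18767083  0.062     ]]
```

```bash
python3 - <<'E'
from h import *
s=observe();c=np.load("car.npy")
for ph in (-.42,-.25,-.1,.05,.2,.35,.506):
    x=W(c,[(.026+.0704*np.sin(ph),.0704*np.cos(ph),.1565)])[0]; print(ph,x.round(4),go(x,s=s))
print(go([.639,-.0941,.1565],s=s),s["eef_pos"])
E
```

```text
-0.42 [ 0.5767 -0.0873  0.1565] [15.09 -6.77 10.11]
-0.25 [ 0.5882 -0.0841  0.1565] [15.73 -5.76 10.11]
-0.1 [ 0.5987 -0.0829  0.1565] [16.14 -4.79 10.11]
0.05 [ 0.6092 -0.0834  0.1565] [16.41 -3.77 10.11]
0.2 [ 0.6196 -0.0854  0.1565] [16.53 -2.72 10.1 ]
0.35 [ 0.6295 -0.0889  0.1565] [16.48 -1.66 10.1 ]
0.506 [ 0.6392 -0.0941  0.1565] [16.27 -0.59 10.1 ]
[16.26 -0.6  10.1 ] [ 0.59734655 -0.25128646  0.25766315]
```

```bash
python3 -m handwheel '[[5,-2,0,0],[10,-5,0,0],[15,-6.8,0,0],[15.1,-6.8,4,0],[15.1,-6.8,8,0],[15.1,-6.8,9.5,0],[15.1,-6.8,9.5,0],[15.1,-6.8,9.5,0]]'
python3 - <<'E'
from h import *
s=observe();c=np.load("car.npy");print(s["eef_pos"],s["force"])
for ph in (-.25,-.1,.05,.2,.35,.506):
    x=W(c,[(.026+.0704*np.sin(ph),.0704*np.cos(ph),.1565)])[0]; print(ph,go(x,s=s))
p=snapshot("scene");cv2.imwrite("pics/s2.png",cv2.resize(p["image"][170:310,160:340],None,fx=4,fy=4,interpolation=2))
E
```

```text
t: 7.3
eef_pos: [0.5786, -0.086, 0.1652]
tool_rot: [2.523, 1.868, 0.003]
force: [0.4, 0.4, 0.4]
opening: 0.025
grip_force: 45.0
[ 0.5785756  -0.08599432  0.16515649] [0.39714945 0.42351746 0.37402502]
-0.25 [0.46 0.86 0.87]
-0.1 [0.88 1.83 0.87]
0.05 [1.14 2.85 0.87]
0.2 [1.25 3.9  0.88]
0.35 [1.21 4.95 0.88]
0.506 [0.99 6.03 0.88]
```

View pics/s2.png

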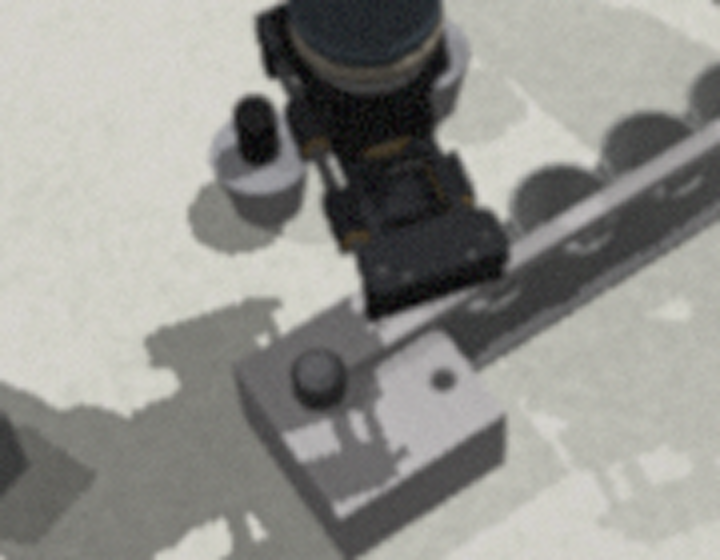

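The gripper hides the pin, but the bar is still shut and the hole is clear at (443,380). I'll lower the pin and then sweep the bar.

```bash
python3 -m handwheel '[[0,0,0.4,0],[0,0,0.8,0],[0.5,0.9,0.8,0],[0.9,1.8,0.8,0],[1.15,2.85,0.8,0],[1.25,3.9,0.8,0],[1.2,5,0.8,0],[1,6.1,0.8,0],[1,6.1,0.8,0],[1,6.1,0.8,0]]'
python3 - <<'E'
from h import *
s=observe();print(s["eef_pos"],s["force"],go([.639,-.0941,.1565],s=s))
p=snapshot("wrist");cv2.imwrite("pics/w3.png",cv2.resize(p["image"][:,100:460],(720,840),interpolation=2)[200:760])
E
```

```text
t: 8.6
eef_pos: [0.6388, -0.0925, 0.1555]
tool_rot: [-2.522, -1.871, -0.001]
force: [-2.3, 2.9, -2.0]
opening: 0.0247
grip_force: 45.0
[ 0.63876693 -0.09250799  0.15545056] [-2.30958277  2.94543405 -1.97931592] [-0.15  0.07 -0.11]
```

View pics/w3.png

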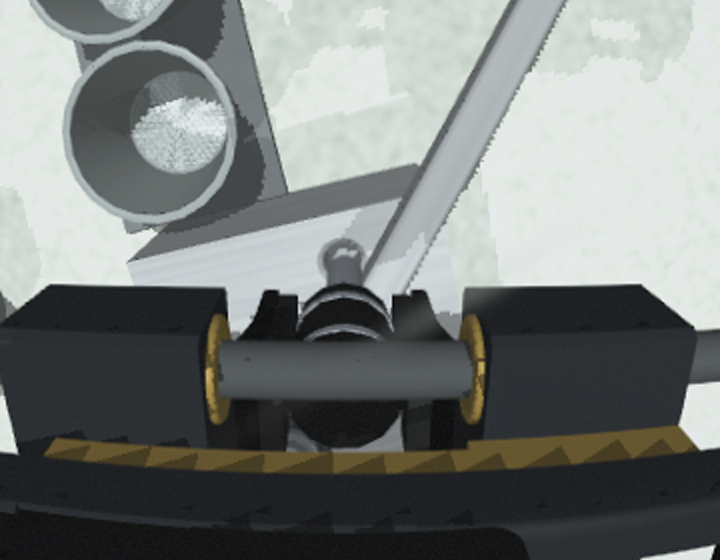

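The pin foot at (345,262) sits over the hole at (343,257), and the bar leans on the shank at about 0.7 rad. Next I lower it in small steps.

```bash
python3 -m handwheel '[[-0.05,0,0.3,0],[-0.05,0,0.6,0],[-0.05,0,0.6,0]]'; python3 -m handwheel '[[0,0,0.4,0],[0,0,0.7,0],[0,0,0.7,0]]'
```

```text
t: 9.02
eef_pos: [0.6388, -0.0936, 0.1496]
tool_rot: [-2.523, -1.871, -0.002]
force: [-2.4, 3.4, -0.2]
opening: 0.0251
grip_force: 45.0
t: 9.4
eef_pos: [0.6386, -0.0928, 0.1424]
tool_rot: [-2.522, -1.871, -0.002]
force: [-3.7, 4.1, 1.0]
opening: 0.0252
grip_force: 45.0
```

```bash
python3 -m handwheel '[[0,0,0.5,0],[0,0,1,0],[0,0,1.4,0],[0,0,1.4,0]]'; python3 -m handwheel '[[0,0,0.1,0],[0,0,0.2,0],[0,0,0.2,0]]' 
```

```text
t: 9.9
eef_pos: [0.6385, -0.0926, 0.1281]
tool_rot: [-2.521, -1.871, -0.002]
force: [-1.6, 5.0, 0.2]
opening: 0.0252
grip_force: 45.0
t: 10.28
eef_pos: [0.6386, -0.0926, 0.1267]
tool_rot: [-2.522, -1.871, -0.002]
force: [-3.6, 5.5, 1.7]
opening: 0.0249
grip_force: 45.0
```

```bash
python3 -m handwheel '[[0,0,0,0],[0,0,0,0],[0,0,0,0],[0,0,-2,0],[0,0,-6,0],[0,0,-11,0],[0,0,-13,0],[0,0,-13,0]]' 0
python3 - <<'E'
from h import *
s=observe();print(s["eef_pos"],s["joints"].round(2),go([.48,-.12,.26],s=s),go([.46,-.05,.26],s=s))
p=snapshot("wrist");cv2.imwrite("pics/w4.png",cv2.resize(p["image"],(800,600),interpolation=2))
for d in cut_out(p,"cone0_mid"):
    y,x=np.nonzero(d["pixels"]);print(d["confidence"],x.mean(),y.mean(),len(x))
E
```

```text
t: 11.28
eef_pos: [0.6401, -0.0943, 0.2601]
tool_rot: [2.52, 1.868, 0.007]
force: [0.3, -0.4, 0.3]
opening: 0.0861
grip_force: 0.0
[ 0.64005665 -0.09428892  0.26011135] [ 0.41  0.45 -0.47  1.57  0.22  1.16 -0.4 ] [ -7.12 -14.56  -0.09] [ -1.   -18.51  -0.11]
0.8 71.22699149265274 136.51508120649652 2586
```

View pics/w4.png

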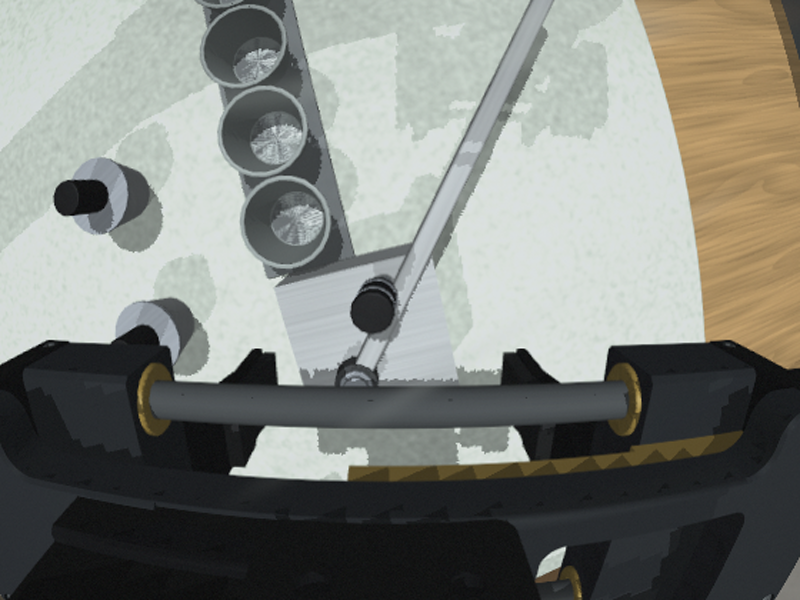

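The pin stands in the hole at (373,305) and the bar is held open. Cup 0 is at (285,222) and cup 1 at (262,131); the cones are at (80,197) and (150,330).

```bash
python3 - <<'E'
from h import *
p=snapshot("wrist");k=1/1.42857
cu=np.array([at_zw(p,np.array(q)*k,.056) for q in [(285,222),(262,131),(243,47)]]);print(cu.round(4));
print("pin top",at_zw(p,np.array([373,312])*k,.140))
print(W(np.load("car.npy"),[(0,y/1e3,.056) for y in (124,196,268)]).round(4))
print(go([.445,-.11,.26]))
E
```

```text
[[ 0.5809 -0.0275  0.056 ]
 [ 0.5849  0.0425  0.056 ]
 [ 0.5891  0.1117  0.056 ]]
pin top [ 0.63168862 -0.09078292  0.14      ]
[[ 0.5833 -0.0279  0.056 ]
 [ 0.588   0.044   0.056 ]
 [ 0.5927  0.1158  0.056 ]]
[ -7.11 -18.01  -0.41]
```

```bash
python3 -m handwheel '[[-2,-5.5,0,0],[-4.5,-11,-0.3,0],[-7.1,-17,-0.4,0],[-7.1,-18,-0.4,0],[-7.1,-18,-0.4,0]]'
python3 - <<'E'
from h import *
s=observe();print(s["eef_pos"],s["joints"].round(2))
p=snapshot("wrist");cv2.imwrite("pics/w5.png",p["image"])
m=(p["image"].max(2)<60).astype(np.uint8);m[225:]=0
n,l,st,ce=cv2.connectedComponentsWithStats(m)
for i in range(1,n):
    if 150<st[i,4]<4000: 
        x0=at_zw(p,ce[i],.077)[:2];r=fitcyl(p,l==i,.014,.055,.099,x0);print(ce[i],st[i],r)
T=snapshot("top")
for n in ["cone0_mid"]:
  for d in cut_out(p,n): print(d["confidence"],np.argwhere(d["pixels"]).mean(0))
  print(look_for(T,n))
E
```

```text
t: 12.05
eef_pos: [0.4455, -0.1097, 0.2603]
tool_rot: [2.524, 1.87, -0.0]
force: [-0.0, 0.7, 0.3]
opening: 0.0873
grip_force: 0.0
[ 0.44548618 -0.10973421  0.26034795] [ 0.61  0.13 -0.51  1.98  0.08  1.04 -0.22]
[200.77848101  44.3164557 ] [192  37  20  17 158] (array([0.42741453, 0.06244493]), array([ -8.5, -10.2,   8.2,  10.2,   0.7,   0.6]))
[379.11146497  76.70382166] [363  64  33  27 314] (array([ 0.58561703, -0.01730775]), array([-3.5, -3.5,  3.3,  3.2,  0.1,  0.5]))
[445.40437158 138.67213115] [440 127  14  26 183] (array([ 0.64530535, -0.09516825]), array([-14.1,  -0.7,  13.2,   0.7,   1. ,   0.2]))
[462.63356164 140.89212329] [450 127  27  28 584] (array([ 0.66703693, -0.10139328]), array([-7.2,  0.8,  6.8, -0.1,  0.6, -0.6]))
[ 33.30232558 193.37209302] [ 13 155  29  70 172] (array([ 0.16856593, -0.0064897 ]), array([ -1.6,  22.3,   6.6, -18.6,  -4.1,  -2.4]))
[247.16735823 178.09681881] [232 163  30  31 723] (array([ 0.43145294, -0.07798976]), array([-0.7, -1.5,  0.9,  1.4, -0.2, -0. ]))
[  6.88700565 213.80225989] [  0 192  21  33 354] (array([ 0.11826699, -0.01559228]), array([-8.1,  4.2,  5.8,  0.1,  1.8, -4. ]))
0.59 [ 60.91006043 213.74297903]
0.43 [117.14255309 392.30440013]
0.16 [139.52947154 454.67073171]
[{'xyz': [0.4285, 0.0532, 0.0584], 'confidence': 0.87}]
```

View pics/w5.png

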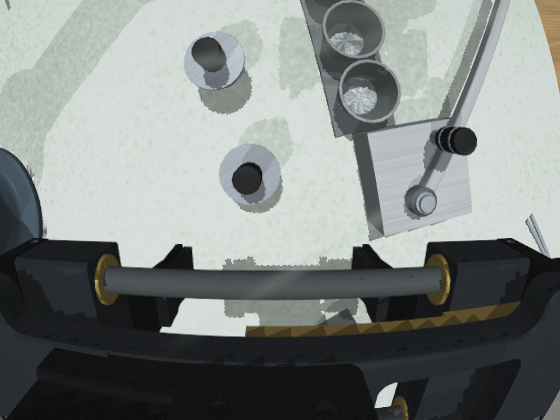

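The picture shows the near cone's knob at (247,178) and the other cone at (207,55). The pin and open bar are at right (458,140).

```bash
python3 - <<'E'
from h import *
p=snapshot("wrist");print(at_zw(p,(250.5,176),.055),at_zw(p,(214,62),.055));print(go([.4315,-.078,.087]))
E
```

```text
[ 0.43397089 -0.07977095  0.055     ] [0.43304384 0.04857127 0.055     ]
[ 2.54 -2.39 17.33]
```

```bash
python3 -m handwheel '[[1.2,-1.2,4,0],[2.4,-2.3,8,0],[2.4,-2.3,12,0],[2.4,-2.3,15,0],[2.4,-2.3,17.3,0],[2.4,-2.3,17.3,0],[2.4,-2.3,17.3,0]]'
python3 -m handwheel '[[0,0,0,0],[0,0,0,0],[0,0,0,0],[0,0,0,0],[0,0,0,0],[0,0,0,0],[0,0,0,0]]' 255 30
python3 -m handwheel '[[0,0,0,0],[0,0,-2,0],[0,0,-5,0],[0,0,-9,0],[0,0,-13,0],[0,0,-13,0]]' 
python3 - <<'E'
from h import *
s=observe();print(s["joints"].round(2),go([.59,0.01,.22],s=s))
E
```

```text
t: 13.18
eef_pos: [0.4318, -0.0799, 0.0881]
tool_rot: [2.523, 1.871, 0.002]
force: [1.0, 0.1, -0.6]
opening: 0.0871
grip_force: 0.0
t: 14.05
eef_pos: [0.4304, -0.0801, 0.0874]
tool_rot: [-2.523, -1.871, 0.001]
force: [-1.1, 1.0, -0.0]
opening: 0.0274
grip_force: 30.0
t: 14.8
eef_pos: [0.4325, -0.0803, 0.2199]
tool_rot: [2.52, 1.867, 0.006]
force: [0.6, 0.0, -3.5]
opening: 0.027
grip_force: 29.9
[ 0.59  0.15 -0.54  2.07  0.1   0.93 -0.31] [13.23 12.44  0.07]
```

```bash
python3 -m handwheel '[[5,3,-1,0],[9,7,-2,0],[13,12,-2,0],[18,11,-2,0],[18,11,-2,0],[18,11,-2,0]]' 
python3 - <<'E'
from h import *
p=snapshot("wrist");cv2.imwrite("pics/w6.png",cv2.resize(p["image"],(800,600),interpolation=2))
s=observe();print(s["eef_pos"])
E
```

```text
t: 15.55
eef_pos: [0.5872, 0.0598, 0.2354]
tool_rot: [-2.522, -1.871, 0.006]
force: [1.0, -0.2, -2.9]
opening: 0.0271
grip_force: 30.0
[0.58740037 0.05880143 0.23579721]
```

View pics/w6.png

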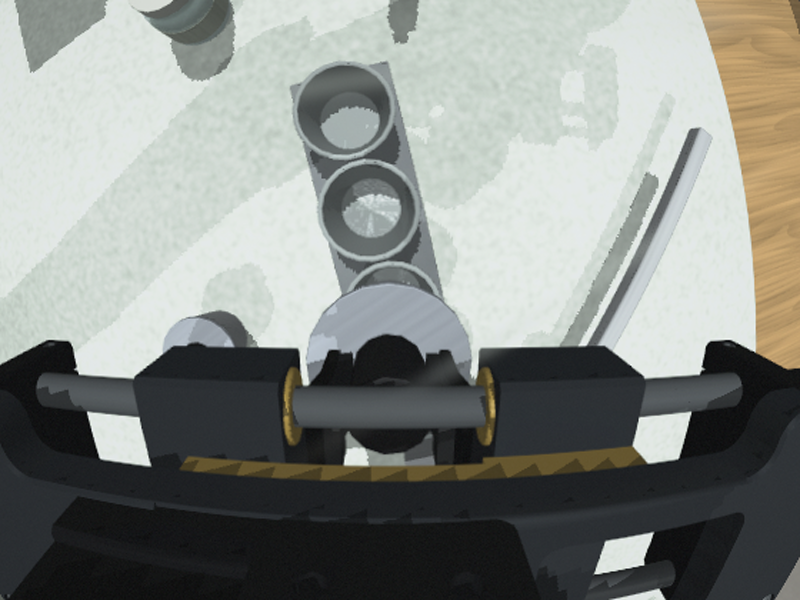

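Cup 3's rim is at (344,110) and cup 2's at (368,212). The held cone's flange is centred at about x = 390.

```bash
python3 - <<'E'
from h import *
p=snapshot("wrist");k=1/1.42857
c3,c2=[at_zw(p,np.array(q)*k,.056) for q in [(344,110),(368,212)]];print(c3,c2,np.linalg.norm(c3-c2))
s=observe();z=s["eef_pos"][2]-.087+.055
# flange circle fit from edge points (zoom px): left, right, top
E=np.array([at_zw(p,np.array(q)*k,z)[:2] for q in [(307,350),(472,352),(389,282),(330,305),(450,305)]])
A=np.c_[2*E,np.ones(5)];b=(E**2).sum(1);q=np.linalg.lstsq(A,b,rcond=None)[0];print("cone",q[:2],"r",np.sqrt(q[2]+q[0]**2+q[1]**2),"tcp",s["eef_pos"])
print(go([*c3[:2],.17],s=s))
E
```

```text
[0.59588327 0.18607799 0.056     ] [0.59080244 0.11438971 0.056     ] 0.07186810327506328
cone [0.58989643 0.06150419] r 0.03218179544601002 tcp [0.58760802 0.05838839 0.23623247]
[12.47 -2.93  6.6 ]
```

```bash
python3 -m handwheel '[[5,-1.5,0,0],[10,-3,1,0],[12.2,-3,3,0],[12.2,-3,6,0],[12.2,-3,6,0],[12.2,-3,6,0]]' 
python3 - <<'E'
from h import *
s=observe();print(s["eef_pos"],go([.594,.184,.11],s=s))
E
```

```text
t: 16.4
eef_pos: [0.5958, 0.1845, 0.1784]
tool_rot: [2.525, 1.868, 0.002]
force: [0.4, -0.2, -2.0]
opening: 0.0272
grip_force: 30.0
[0.59580636 0.18446894 0.17840754] [-0.1  -0.17  6.84]
```

```bash
python3 -m handwheel '[[-0.1,-0.15,2.5,0],[-0.1,-0.15,4.5,0],[-0.1,-0.15,6.4,0],[-0.1,-0.15,6.8,0],[-0.1,-0.15,6.8,0],[-0.1,-0.15,6.8,0]]'
python3 -m handwheel '[[0,0,0.3,0],[0,0,0.5,0],[0,0,0.5,0]]' 255 6
```

```text
t: 17.15
eef_pos: [0.5934, 0.1856, 0.11]
tool_rot: [-2.523, -1.871, -0.001]
force: [0.1, 2.3, -3.5]
opening: 0.0271
grip_force: 30.0
t: 17.52
eef_pos: [0.5935, 0.1857, 0.1049]
tool_rot: [-2.523, -1.871, -0.002]
force: [-0.1, 4.5, -0.3]
opening: 0.028
grip_force: 6.0
```

```bash
python3 -m handwheel '[[0.15,0,0.2,0],[0.2,0,0.4,0],[0.2,0,0.6,0],[0.2,0,0.6,0]]' 255 6
```

```text
t: 18.02
eef_pos: [0.5933, 0.1872, 0.0991]
tool_rot: [-2.523, -1.871, 0.002]
force: [-4.6, 1.8, 5.5]
opening: 0.0279
grip_force: 6.0
```

```bash
python3 -m handwheel '[[0,0,0,0],[0,0,0,0],[0,0,0,0],[0,0,-2,0],[0,0,-6,0],[0,0,-11,0],[0,0,-13,0],[0,0,-13,0]]' 0
python3 - <<'E'
from h import *
s=observe();T=snapshot("top");print(s["eef_pos"],[d["xyz"] for d in look_for(T,"cone0_mid")],go([.45,-.03,.26],s=s))
p=snapshot("wrist")
for d in cut_out(p,"cone0_mid"): print(d["confidence"],np.argwhere(d["pixels"]).mean(0),d["pixels"].sum())
cv2.imwrite("pics/w7.png",p["image"])
E
```

```text
t: 19.02
eef_pos: [0.5946, 0.1873, 0.2305]
tool_rot: [2.523, 1.87, 0.005]
force: [0.1, -0.4, 0.0]
opening: 0.0862
grip_force: 0.0
[0.59463297 0.18725563 0.23052182] [] [-24.99  -7.51  -3.02]
0.78 [323.796875   185.30255682] 704
```

```bash
python3 -m handwheel '[[-5,-1.5,-2,0],[-10,-3,-3,0],[-15,-4.5,-3,0],[-20,-6,-3,0],[-25,-7.5,-3,0],[-25,-7.5,-3,0],[-25,-7.5,-3,0]]'
python3 - <<'E'
from h import *
s=observe();print(s["eef_pos"])
p=snapshot("wrist");cv2.imwrite("pics/w8.png",cv2.resize(p["image"],(800,600),interpolation=2))
m=(p["image"].max(2)<60).astype(np.uint8);m[225:]=0
n,l,st,ce=cv2.connectedComponentsWithStats(m)
for i in range(1,n):
    if 300<st[i,4]<2000: 
        x0=at_zw(p,ce[i],.077)[:2];r=fitcyl(p,l==i,.014,.055,.099,x0);print(ce[i],st[i],r)
E
```

```text
t: 20.1
eef_pos: [0.4495, -0.0299, 0.258]
tool_rot: [-2.523, -1.871, 0.0]
force: [-0.4, 0.7, 0.6]
opening: 0.0869
grip_force: 0.0
[ 0.44953509 -0.02993701  0.25803799]
[227.41735537 130.54269972] [212 116  32  30 726] (array([0.4315523 , 0.05101248]), array([-1.2, -0.4,  1.5,  0.3, -0.1,  0.1]))
```

View pics/w8.png

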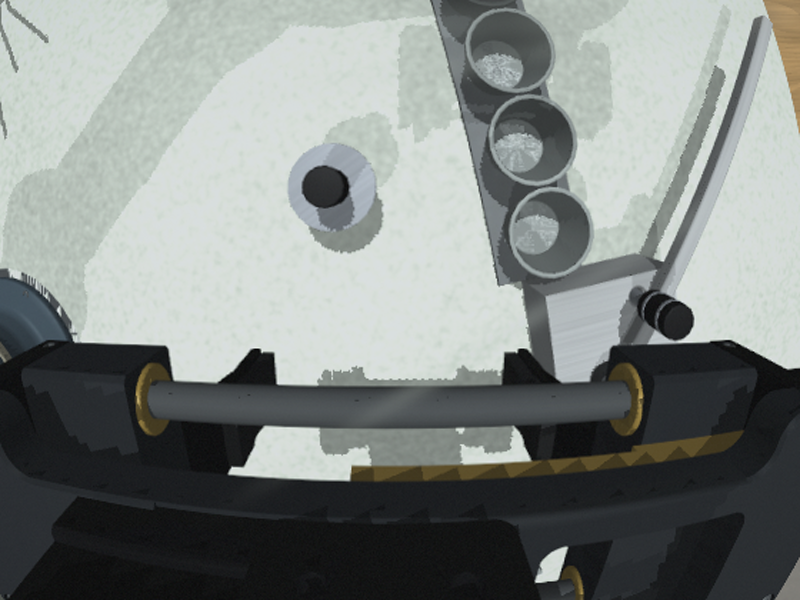

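The remaining cone's knob is at (325,187), upright on the bench. The pin and bar are still in place at (665,313).

```bash
python3 - <<'E'
from h import *
print(go([.4315,.051,.087]))
E
```

```text
[ 7.15 -4.07 17.13]
```

```bash
python3 -m handwheel '[[4,-2,2,0],[7.1,-4,4,0],[7.1,-4,8,0],[7.1,-4,12,0],[7.1,-4,15,0],[7.1,-4,17.1,0],[7.1,-4,17.1,0],[7.1,-4,17.1,0]]'
python3 -m handwheel '[[0,0,0,0],[0,0,0,0],[0,0,0,0],[0,0,0,0],[0,0,0,0],[0,0,0,0],[0,0,0,0]]' 255 30
python3 -m handwheel '[[0,0,0,0],[0,0,-2,0],[0,0,-5,0],[0,0,-9,0],[0,0,-13,0],[0,0,-13,0]]' 
python3 - <<'E'
from h import *
s=observe();print(s["joints"].round(2),go([.585,0.043,.178],s=s))
E
```

```text
t: 21.15
eef_pos: [0.4326, 0.0503, 0.088]
tool_rot: [-2.522, -1.873, -0.002]
force: [-0.6, -0.2, 0.3]
opening: 0.0869
grip_force: 0.0
t: 22.02
eef_pos: [0.4313, 0.0491, 0.0873]
tool_rot: [-2.523, -1.871, 0.001]
force: [-0.3, -0.4, -2.3]
opening: 0.0274
grip_force: 29.9
t: 22.78
eef_pos: [0.4336, 0.0494, 0.2198]
tool_rot: [2.521, 1.868, 0.008]
force: [-0.2, 0.2, -4.4]
opening: 0.0271
grip_force: 29.9
[ 0.4   0.16 -0.67  2.08  0.12  0.94 -0.63] [ 3.79 14.64  4.28]
```

```bash
python3 -m handwheel '[[1,5,0,0],[2.5,10,1,0],[3.8,14.6,3,0],[3.8,14.6,4.2,0],[3.8,14.6,4.2,0],[3.8,14.6,4.2,0]]'
python3 - <<'E'
from h import *
s=observe();print(s["eef_pos"],go([.5845,.0433,.11],s=s))
E
```

```text
t: 23.52
eef_pos: [0.5814, 0.0433, 0.1753]
tool_rot: [-2.523, -1.872, 0.002]
force: [0.5, -0.1, -3.5]
opening: 0.0272
grip_force: 30.0
[0.58142061 0.04327412 0.17532914] [0.1  0.3  6.53]
```

```bash
python3 -m handwheel '[[0.1,0.3,2.5,0],[0.1,0.3,4.5,0],[0.1,0.3,6,0],[0.1,0.3,6.5,0],[0.1,0.3,6.5,0],[0.1,0.3,6.5,0]]'
python3 -m handwheel '[[0,0,0.3,0],[0,0,0.5,0],[0,0,0.5,0]]' 255 6
```

```text
t: 24.28
eef_pos: [0.586, 0.0433, 0.1111]
tool_rot: [2.523, 1.871, 0.001]
force: [-1.6, 0.2, -3.8]
opening: 0.0269
grip_force: 30.0
t: 24.65
eef_pos: [0.5853, 0.0432, 0.1054]
tool_rot: [-2.523, -1.871, 0.001]
force: [-2.1, 0.9, -2.4]
opening: 0.0277
grip_force: 6.0
```

```bash
python3 -m handwheel '[[0,-0.1,0.2,0],[0,-0.1,0.4,0],[0,-0.1,0.6,0],[0,-0.1,0.6,0]]' 255 6
python3 -m handwheel '[[0,0,0,0],[0,0,0,0],[0,0,0,0],[0,0,-2,0],[0,0,-6,0],[0,0,-11,0],[0,0,-13,0],[0,0,-13,0]]' 0
python3 - <<'E'
from h import *
s=observe();print(s["eef_pos"],go([.58,-.05,.26],s=s))
E
```

```text
t: 25.15
eef_pos: [0.5845, 0.0434, 0.0998]
tool_rot: [2.524, 1.871, -0.001]
force: [-4.4, 0.6, 2.5]
opening: 0.0278
grip_force: 6.0
t: 26.15
eef_pos: [0.5861, 0.0439, 0.2326]
tool_rot: [2.521, 1.869, 0.008]
force: [-0.6, -0.6, -0.1]
opening: 0.0861
grip_force: 0.0
[0.58610848 0.04389705 0.23264877] [-9.16  2.16 -2.74]
```

```bash
python3 -m handwheel '[[-5,0,-2,0],[-9,-2,-2.7,0],[-9,-4,-2.7,0],[-9,-4,-2.7,0],[-9,-4,-2.7,0]]'
python3 - <<'E'
from h import *
s=observe();print(s["eef_pos"])
p=snapshot("wrist");cv2.imwrite("pics/w9.png",cv2.resize(p["image"],(800,600),interpolation=2))
m=(p["image"].max(2)<60).astype(np.uint8);m[225:]=0
n,l,st,ce=cv2.connectedComponentsWithStats(m)
for i in range(1,n):
    if 200<st[i,4]<2000:
        x0=at_zw(p,ce[i],.09)[:2];r=fitcyl(p,l==i,.014,.0675,.1115,x0);print(ce[i],st[i],r)
E
```

```text
t: 26.78
eef_pos: [0.5209, -0.0308, 0.2563]
tool_rot: [-2.523, -1.872, -0.0]
force: [0.9, 0.2, 0.3]
opening: 0.087
grip_force: 0.0
[ 0.52087044 -0.03080652  0.25627288]
[315.47590361 109.59879518] [299  94  34  32 830] (array([0.58558336, 0.04459744]), array([-1.3, -0.7,  1.1,  0.6,  0.1,  0.2]))
```

View pics/w9.png

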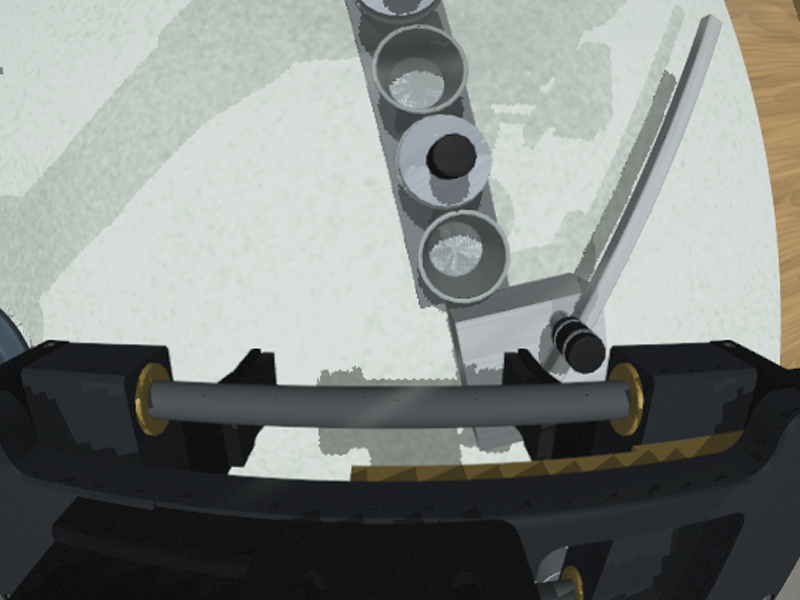

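The cone sits upright in cup 1 (450,160), the cone in cup 3 shows at the top edge, and the pin is still in (580,345). I'll spot-check the cup 1 cone, and look at the top view for strays.

```bash
python3 - <<'E'
from h import *
print(go([.585,.0445,.101]))
T=snapshot("top");cv2.imwrite("pics/t2.png",T["image"])
for d in cut_out(T,"cone0_mid"): print(d["confidence"],np.argwhere(d["pixels"]).mean(0)[::-1])
E
```

```text
[ 9.05  3.94 15.53]
0.76 [258.43065693 204.59124088]
```

View pics/t2.png

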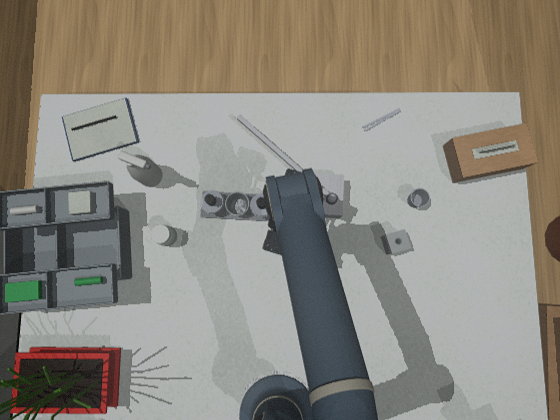

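The top view shows cones in cup 3 (212,202) and cup 1 (260,203), with none left on the bench. Now the spot check.

```bash
python3 -m handwheel '[[5,2,2,0],[9,3.9,5,0],[9,3.9,9,0],[9,3.9,12,0],[9,3.9,14.5,0],[9,3.9,15.4,0],[9,3.9,15.4,0]]'
python3 -m handwheel '[[0,0,0,0],[0,0,0,0],[0,0,0,0],[0,0,0,0],[0,0,0,0],[0,0,0,0],[0,0,0,0]]' 255 25
python3 -m handwheel '[[0,0,-0.5,0],[0,0,-1,0],[0,0,-2,0],[0,0,-2,0],[0,0,-2,0],[0,0,-2,0]]' 
```

```text
t: 27.8
eef_pos: [0.584, 0.044, 0.1022]
tool_rot: [-2.523, -1.871, 0.001]
force: [0.2, -0.4, 0.3]
opening: 0.0869
grip_force: 0.0
t: 28.68
eef_pos: [0.5842, 0.0436, 0.1026]
tool_rot: [2.523, 1.87, 0.001]
force: [0.1, -0.1, -0.1]
opening: 0.0273
grip_force: 25.0
t: 29.42
eef_pos: [0.5835, 0.0436, 0.1223]
tool_rot: [-2.524, -1.871, 0.001]
force: [0.6, 0.2, -2.9]
opening: 0.0276
grip_force: 25.0
```

Lifted 2 cm with the cone's weight on the gripper. I'll seat it again and release.

```bash
python3 -m handwheel '[[0,0,0.6,0],[0,0,1.2,0],[0,0,1.7,0],[0,0,2.1,0],[0,0,2.1,0]]' 255 6
python3 -m handwheel '[[0,0,0,0],[0,0,0,0],[0,0,0,0],[0,0,-2,0],[0,0,-6,0],[0,0,-11,0],[0,0,-15,0],[0,0,-15,0]]' 0
python3 - <<'E'
from h import *
s=observe();print(s["eef_pos"],go([.575,-.12,.26],s=s))
p=snapshot("scene");cv2.imwrite("pics/s3.png",p["image"])
E
```

```text
t: 30.05
eef_pos: [0.5843, 0.0437, 0.1018]
tool_rot: [2.523, 1.87, 0.001]
force: [-0.1, -1.6, -1.0]
opening: 0.0279
grip_force: 6.0
t: 31.05
eef_pos: [0.5859, 0.0447, 0.2569]
tool_rot: [2.52, 1.868, 0.012]
force: [0.8, 0.1, -0.1]
opening: 0.0866
grip_force: 0.0
[0.58592022 0.04472189 0.25687497] [-16.08   3.75  -0.33]
```

```bash
python3 -m handwheel '[[-5,2,0,0],[-10,3,0,0],[-15,4,0,0],[-19,5,0,0],[-19,5,0,0],[-19,5,0,0]]'
python3 - <<'E'
from h import *
s=observe();print(s["eef_pos"],s["tool_rot"])
p=snapshot("wrist");cv2.imwrite("pics/w10.png",cv2.resize(p["image"],(800,600),interpolation=2))
m=(p["image"].max(2)<60).astype(np.uint8);m[225:]=0
n,l,st,ce=cv2.connectedComponentsWithStats(m)
for i in range(1,n):
    if 150<st[i,4]<2000:
        print(ce[i],st[i],"cone",fitcyl(p,l==i,.014,.0675,.1115,at_zw(p,ce[i],.09)[:2]),"pin",fitcyl(p,l==i,.013,.095,.140,at_zw(p,ce[i],.118)[:2]))
E
```

```text
t: 31.85
eef_pos: [0.576, -0.1516, 0.2509]
tool_rot: [-2.522, -1.871, 0.0]
force: [0.7, 1.4, -0.7]
opening: 0.087
grip_force: 0.0
[ 0.57598737 -0.15157392  0.25094309] [-2.52152106e+00 -1.87087899e+00  4.43831137e-04]
[220.21992238  12.41914618] [202   0  35  29 773] cone (array([0.58464677, 0.03845279]), array([-0.8, -7. ,  1.2,  6.4, -0.5,  0.9])) pin (array([0.58590368, 0.02626833]), array([-1.6, -8.3,  2.1,  7.8, -0.4,  0.9]))
[318.46921182 129.18103448] [303 113  32  33 812] cone (array([ 0.63739707, -0.09347429]), array([-2.8,  0.1,  2.4, -0.1,  0.2,  0. ])) pin (array([ 0.63332685, -0.09282362]), array([-3.7, -0.5,  3.1,  0.5,  0.1,  0. ]))
```

View pics/w10.png

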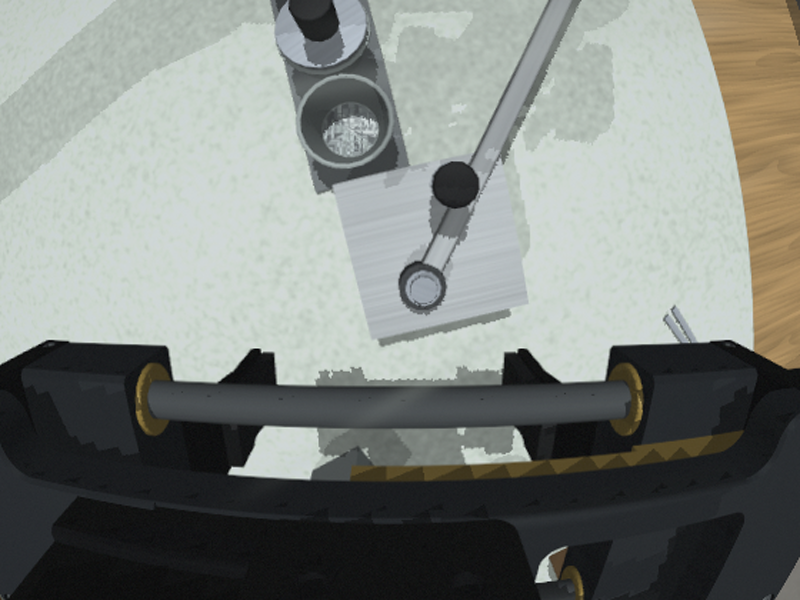

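The pin stands in the hole (455,185) with the bar leaning on it, and the cup 1 cone is seated (320,25). Next I grip the pin and pull it.

```bash
python3 - <<'E'
from h import *
print(go([.636,-.093,.1275]))
E
```

```text
[ 7.25  4.07 12.38]
```

```bash
python3 -m handwheel '[[4,2,1,0],[7.2,4,3,0],[7.2,4,6,0],[7.2,4,9,0],[7.2,4,11,0],[7.2,4,12.3,0],[7.2,4,12.3,0],[7.2,4,12.3,0]]'
python3 -m handwheel '[[0,0,0,0],[0,0,0,0],[0,0,0,0],[0,0,0,0],[0,0,0,0],[0,0,0,0],[0,0,0,0]]' 255 20
python3 -m handwheel '[[0,0,0,0],[0,0,-1,0],[0,0,-2,0],[0,0,-3,0],[0,0,-5,0],[0,0,-8,0],[0,0,-12,0],[0,0,-14,0],[0,0,-14,0],[0,0,-14,0]]' 255 45
```

```text
t: 32.9
eef_pos: [0.6364, -0.0953, 0.1296]
tool_rot: [2.523, 1.87, 0.002]
force: [-0.3, 0.8, 0.9]
opening: 0.0871
grip_force: 0.0
t: 33.78
eef_pos: [0.6354, -0.0951, 0.1286]
tool_rot: [-2.523, -1.871, 0.001]
force: [-0.3, 0.0, -0.0]
opening: 0.0256
grip_force: 20.1
t: 35.02
eef_pos: [0.6349, -0.0957, 0.2673]
tool_rot: [-2.523, -1.87, 0.003]
force: [0.4, 0.1, -2.1]
opening: 0.0248
grip_force: 45.0
```

```bash
python3 - <<'E'
from h import *
print(go([.4808,-.339,.255]))
p=snapshot("scene");q=snapshot("top")
for pic in (p,q):
    d=look_for(pic,"bar")
    for e in d[:1]: print("bar",e["xyz"],e["confidence"])
    for e in cut_out(pic,"bar")[:1]:
        yy,xx=np.nonzero(e["pixels"]);print(xx.min(),xx.max(),yy.min(),yy.max())
    print("cones",[(x["xyz"],x["confidence"]) for x in look_for(pic,"cone0_mid")])
E
```

```text
[-27.76  -7.67   1.27]
bar [0.6146, 0.0477, 0.0871] 0.82
233 359 190 271
cones [([0.5874, 0.0481, 0.102], 0.54)]
bar [0.6128, 0.0818, 0.0829] 0.72
204 292 188 198
cones [([0.5781, 0.0517, 0.0166], 0.69), ([0.5769, 0.044, 0.0697], 0.57)]
```

Bar is shut. Carry the pin to above its holder.

```bash
python3 -m handwheel '[[-5,-1.5,0,0],[-10,-3,0,0],[-15,-4.5,0,0],[-20,-6,0,0],[-25,-7.2,0,0],[-27.7,-7.7,0,0],[-27.7,-7.7,1,0],[-27.7,-7.7,1,0],[-27.7,-7.7,1,0]]'
python3 - <<'E'
from h import *
s=observe();print(s["eef_pos"],go([.4808,-.339,.175],s=s))
p=snapshot("wrist");new=cv2.resize(p["image"],(800,600),interpolation=2);old=cv2.imread("pics/w2.png")
cv2.imwrite("pics/w11.png",new)
for im in (old,new):
    g=cv2.cvtColor(im,6)
    for r in range(318,352,4): print(r,g[r,360:420:4].tolist())
    print()
for d in cut_out(p,"pin_tip")[:2]:
    y,x=np.nonzero(d["pixels"]);print(d["confidence"],x.min(),x.max(),y.min(),y.max(),len(x))
    i=y<y.min()+6;print(x[i].min(),x[i].max())
E
```

```text
t: 36.55
eef_pos: [0.4825, -0.3362, 0.2585]
tool_rot: [-2.521, -1.875, -0.001]
force: [0.3, -0.7, -0.4]
opening: 0.0255
grip_force: 45.0
[ 0.48248731 -0.33617195  0.25854059] [-0.33 -0.08  8.35]
318 [226, 227, 226, 226, 227, 226, 225, 224, 222, 224, 225, 220, 221, 220, 223]
322 [226, 225, 221, 222, 226, 225, 225, 228, 227, 224, 218, 221, 226, 223, 221]
326 [227, 226, 224, 226, 224, 221, 166, 124, 138, 213, 222, 227, 225, 225, 219]
330 [224, 226, 222, 226, 224, 119, 94, 94, 92, 88, 220, 226, 227, 219, 216]
334 [226, 223, 218, 222, 202, 87, 94, 93, 92, 87, 131, 227, 225, 224, 221]
338 [223, 226, 220, 221, 198, 89, 95, 93, 93, 88, 102, 225, 221, 218, 227]
342 [226, 226, 226, 225, 168, 91, 96, 94, 94, 89, 97, 227, 214, 218, 225]
346 [222, 224, 225, 227, 158, 70, 42, 18, 28, 61, 73, 228, 222, 222, 220]
350 [220, 221, 231, 58, 20, 28, 38, 46, 38, 33, 21, 21, 134, 225, 226]

318 [171, 170, 169, 170, 169, 139, 92, 94, 93, 88, 157, 169, 170, 162, 146]
322 [207, 169, 169, 170, 169, 90, 94, 94, 95, 92, 90, 169, 151, 144, 146]
326 [226, 181, 170, 170, 167, 87, 94, 95, 96, 91, 82, 147, 143, 145, 148]
330 [224, 228, 169, 170, 161, 88, 96, 96, 95, 90, 81, 151, 144, 190, 224]
334 [221, 225, 217, 169, 145, 70, 34, 38, 49, 47, 64, 171, 208, 223, 224]
338 [222, 223, 224, 91, 22, 26, 39, 39, 43, 33, 20, 58, 214, 227, 224]
342 [223, 220, 30, 52, 90, 113, 107, 130, 132, 121, 104, 74, 22, 79, 226]
346 [227, 52, 84, 121, 82, 20, 22, 24, 24, 24, 21, 121, 111, 51, 210]
350 [92, 109, 41, 21, 23, 25, 22, 24, 20, 23, 23, 23, 32, 139, 56]

0.86 246 298 220 315 2426
264 281
```

```bash
python3 -m handwheel '[[-0.3,-0.1,3,0],[-0.3,-0.1,6,0],[-0.3,-0.1,8,0],[-0.3,-0.1,8.3,0],[-0.3,-0.1,8.3,0],[-0.3,-0.1,8.3,0]]'
python3 - <<'E'
from h import *
print(go([.4808,-.339,.158]))
E
```

```text
t: 37.4
eef_pos: [0.4804, -0.3408, 0.1768]
tool_rot: [2.522, 1.87, 0.001]
force: [0.1, -0.2, -1.8]
opening: 0.0249
grip_force: 45.0
[ 0.18 -0.02  1.88]
```

```bash
python3 -m handwheel '[[0.15,0,1,0],[0.15,0,1.5,0],[0.15,0,1.9,0],[0.15,0,1.9,0]]'; python3 -m handwheel '[[0,0,0.4,0],[0,0,0.8,0],[0,0,0.8,0]]'
```

```text
t: 37.9
eef_pos: [0.4798, -0.3391, 0.1561]
tool_rot: [-2.523, -1.87, 0.0]
force: [0.6, -0.5, -1.0]
opening: 0.0249
grip_force: 45.0
t: 38.28
eef_pos: [0.4795, -0.3394, 0.1481]
tool_rot: [-2.524, -1.87, 0.001]
force: [-0.0, -0.7, -1.7]
opening: 0.0249
grip_force: 45.0
```

```bash
python3 -m handwheel '[[0.05,0.1,1,0],[0.05,0.1,2,0],[0.05,0.1,2,0]]' 255 25; python3 -m handwheel '[[0,0,1,0],[0,0,2,0],[0,0,2.2,0],[0,0,2.2,0]]'
```

```text
t: 38.65
eef_pos: [0.4801, -0.3389, 0.127]
tool_rot: [-2.522, -1.869, 0.002]
force: [-3.1, -1.4, -2.5]
opening: 0.0255
grip_force: 25.0
t: 39.15
eef_pos: [0.4804, -0.3389, 0.1058]
tool_rot: [-2.523, -1.87, 0.002]
force: [-4.4, -2.3, -3.3]
opening: 0.0252
grip_force: 25.0
```

```bash
python3 -m handwheel '[[0,0,0,0],[0,0,0,0],[0,0,0,0],[0,0,-2,0],[0,0,-6,0],[0,0,-11,0],[0,0,-15,0],[0,0,-15,0]]' 0
python3 -m handwheel '[[-5,0,0,0],[-8,0,0,0],[-8,0,0,0],[-8,0,0,0]]'
python3 - <<'E'
from h import *
s=observe();print(s["eef_pos"],s["force"])
w=snapshot("wrist");m=(w["image"].max(2)<60).astype(np.uint8);m[225:]=0
n,l,st,ce=cv2.connectedComponentsWithStats(m)
for i in range(1,n):
    if 300<st[i,4]<2000: print(ce[i],st[i],fitcyl(w,l==i,.013,.070,.115,at_zw(w,ce[i],.092)[:2]))
for n in ("top","scene"):
    p=snapshot(n)
    for o in ("bar","cone0_mid","pin_grip"): print(n,o,[(np.round(d["xyz"],3).tolist(),round(d["confidence"],2)) for d in look_for(p,o)])
    # knob darkness at the two seats
    c=[(.585,.044),(.595,.187)]
    for x,y in c:
        u=proj(p,[(x,y,.0895)])[0].round().astype(int);print("knob",u,p["image"].max(2)[u[1]-1:u[1]+2,u[0]-1:u[0]+2].mean())
E
```

```text
t: 40.15
eef_pos: [0.4836, -0.3395, 0.2621]
tool_rot: [2.516, 1.866, 0.005]
force: [0.4, 0.1, -1.1]
opening: 0.0861
grip_force: 0.0
t: 40.65
eef_pos: [0.4584, -0.4141, 0.2565]
tool_rot: [-2.522, -1.872, -0.002]
force: [0.0, 0.5, -1.9]
opening: 0.0869
grip_force: 0.0
[ 0.45837743 -0.41408658  0.25649772] [ 0.02694271  0.49476766 -1.92915297]
[271.29179331 120.53343465] [257 106  29  30 658] (array([ 0.48204197, -0.33753383]), array([-0.9, -0.2,  1.1,  0.2, -0.2, -0. ]))
top bar [([0.607, 0.016, 0.087], 0.89)]
top cone0_mid [([0.609, -0.412, 0.026], 0.68)]
top pin_grip [([0.477, -0.33, 0.112], 0.56)]
knob [262 203] 60.22222222222222
knob [211 199] 62.0
scene bar [([0.613, 0.002, 0.089], 0.92)]
scene cone0_mid [([0.584, 0.039, 0.066], 0.81), ([0.615, -0.079, 0.064], 0.22)]
scene pin_grip [([0.486, -0.337, 0.11], 0.47), ([0.612, -0.075, 0.07], 0.45)]
knob [300 214] 28.11111111111111
knob [346 187] 49.0
```

```bash
python3 -m handwheel '[[0,0,0,0],[0,0,0,0],[0,0,0,0],[0,0,0,0]]'
python3 - <<'E'
from h import *
print(observe()["force"])
print(finish_job())
E
```

```text
t: 41.6
eef_pos: [0.4578, -0.4155, 0.2566]
tool_rot: [2.524, 1.871, 0.0]
force: [-0.4, -0.2, 0.7]
opening: 0.0871
grip_force: 0.0
[-0.43950216 -0.2320417   0.65059755]
the job is handed in; nothing more can be done
None
```

I handed the job in at about 42 s: both cones seated (cups 1 and 3), spot check done in cup 1, bar shut, pin back in its holder. No verdict came back, I saw the end state only through the detectors, and I viewed 15 pictures, one over the limit of 14.

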